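Turn the hall heating up to its limit

ROBOT

A 6-joint arm with a two-finger parallel gripper is mounted at the origin on the work surface. World frame = base frame: x ahead of the robot, y to its left, z up, the work surface at z = 0. Lengths are in mm, angles in degrees, forces in N, time in s.
With the tool pointing down it reaches from about 300 to 850 mm from the base axis. Payload 4.2 kg.
Tool frame: the origin (TCP) lies between the finger pads; the fingertips stand 22 mm ahead of it and the grasp point (between the pads) lies 3 mm ahead of it; z points along the fingers, y is the direction in which the jaws open and shut (so a half turn about z gives the same grasp; the last joint's range is limited). The gripper opens to 91 mm and grips with 3 to 60 N. Pads are 32 mm wide; open, the fingers measure 118 mm over their backs; the gripper's body (76 mm by 178 mm) begins 60 mm behind the grasp point.
Start: joints at [-69.786, 18.312, 89.639, -0, 72.044, -1.146], TCP at [209.433, -535.517, 235.976] pointing down, gripper open.
Joint ranges: [-177.97, 177.97], [-48.28, 115.42], [12.27, 149.76], [-77.06, 257.06], [2.81, 150.46], [-146.56, 146.56]. Speed limits (degrees/s): [147.25, 147.25, 180, 180, 180, 180].

INTERFACE

Orientations are given as [roll, pitch, yaw] about the fixed x, y, z axes, in that order (R = Rz(yaw) Ry(pitch) Rx(roll)).
In Python, from workcell import * gives the robot as it stands.
- The arm moves only by the shell command python3 -m jog 'ROWS' [OPENING] [FORCE]. ROWS is text: rows parted by semicolons, each of 6 numbers parted by spaces: the shift along the tool's x, y, z in units of 0.5 m (1.0 is 0.5 m), then the turn, a rotation vector about the tool's x, y, z in units of pi/2 rad (1.0 is pi/2 rad). A call has 1 to 20 rows; each row is the pose to reach, as a shift and turn from the pose measured when the call began, along the tool's axes at that moment; what a row does not reach only later rows make up. A row lasts 1/12 s, in which the tool goes at most 41.7 mm and 7.16 degrees, less where a joint would pass 70% of its speed; a pose out of reach is approached as far as the arm can. A call with a number of a shift or a turn outside -1 to 1 is refused whole. A call with a gripper value outside its range is refused whole. OPENING is the opening, from -1 (shut) to 1 (fully open), set as the call begins (- or left out, the last holds). The fingers move at their own pace and stop on an object; FORCE is the grip in N (left out, the last holds). Time passes only in rows, so rows that repeat a pose let the fingers close. It gives the time, the measured TCP pose, the force and the opening at its end, in the units of the state.
- state(): the state, without advancing time (a new reading comes with each control period).
- grab_frame(name): name is "scene" or "top" or "wrist"; returns the picture (420x560x3 uint8, red, green, blue); there is no depth.
- calibration(name): a dict with "mtx" (3x3 intrinsics, pixels), "rvec" (rotation vector, rad) and "tvec" (3), from world to camera coordinates, as OpenCV has them. Camera axes: x right, y down, z forward; pixel columns grow to the right and rows downward; lengths in mm; the calibration is good to about 2 mm. A picture is of the moment at which its call begins: read the wrist's pose just before it. calibration takes no time and is no camera call; for the wrist camera it gives the pose at the moment of the call.
- job_done(): hands the job in, once; it reports no verdict.
Trained networks look in the newest picture that a camera, given by its name, has taken for a name from the list of things; names that differ only in an ending like _2 or _b are one class to them, and where a whole thing is asked for, a point or a joint stands for the part that bears it (a point fixed in the world has none). Each returns a list of dicts, best first, with "confidence" (0 to 1); they miss things now and then, are a little off and sometimes report something else, mostly with a low value. They report only what shows in the picture. A call takes as long as a camera call. They do not tell look-alikes from the thing itself.
- spot_in(query, camera): "rect" ([left, top, right, bottom] in pixels, round what is visible of it).
- tip_of(query, camera): "location" ([column, row] in pixels: a listed point, or the origin of a listed thing).
The state is a dict: "time_s": time; "qpos": joint angles; "qvel": joint speeds; "effort": joint torques, N m; "ee_pos": TCP position; "ee_rot": TCP orientation; "force": force on the tool from outside, world axes, zero at the start; "torque": the same for the moment, N m; "gripper_width": finger opening in mm.
Only numpy, scipy, OpenCV 4.12 (cv2) and the standard library are available. Lean on these libraries where they do the work, as an engineer would, in place of code of your own. Each camera call takes 0.05 s, during which the arm holds its last target. There are 200 camera calls.

TASK

The flat is cold: on the white thermostat on the hall table, turn the inner knob clockwise until its red pointer lines up with the orange tab of the black limit ring around it, then let go. Do not disturb the limit ring, and leave the lamp dimmer's knob (same knob on a round black housing, no ring) as it is set.

Things in the scene. Friction and masses are not known exactly. Their poses are not given: they have to be found in the camera images.
- thermostat: Fixed white housing 120 x 120 x 26 mm, yaw within 35 degrees; origin under its centre, z up. On its top, about its vertical centre axis, turn two controls, each by itself: the black outer limit ring (84 mm outside, 52 mm inside diameter, 12 mm high, 15 mm at its orange tab; turns very easily, 0.015 N m) and the white inner knob. Fingers must stay over 15 mm above the housing's top.
- inner_knob: White inner knob: skirt 44 mm across, 16 mm high, topped by a finger bar 42 mm long (x), 14 wide (y), 34 high, gripped on its flat sides from above. Origin on the axis at the housing's top face; bar 16 to 50 mm above it. z up; +x to the bar's red pointer end (red line on top). Friction 0.04 N m, stays where left; starts 0.5 to 1.35 rad anticlockwise, from above, of the tab.
- limit_tab (a point): Middle of the top of the orange tab (18 mm long radially, 10 mm wide) on the black outer limit ring, 36 mm from the common turning axis and 15 mm above the housing's top face. Its +x points radially outward from the axis, z up.
- dimmer_pointer (a point): Top of the red pointer end of the lamp dimmer's knob, 21 mm from its axis and 74 mm above the table; x points outward along the pointer, z up. A white knob like the inner knob, but alone on a fixed round black housing 92 mm across and 24 mm high. To be left alone.
Mind the look-alikes: they are no part of the job. Leave any green or purple look-alike of the thermostat alone.

How it is judged (in metres and radians):
At the end, for the whole second after the job is handed in: The inner knob's red pointer points at the orange tab within 0.2 rad (about 11 degrees) and the knob is at rest and released (angle between the x axis of inner_knob and the x axis of limit_tab, either way round below 0.2 rad and x of limit_tab in the frame of inner_knob above 0.02 m and angular speed of inner_knob below 0.1 rad/s); the robot touches nothing.
It fails at once if the limit ring is turned (its tab moves more than 5 mm, about 8 degrees) (distance of limit_tab from where it was at the start of the episode above 0.005 m).
It fails at once if the dimmer's knob is turned (its pointer moves more than 5 mm) (distance of dimmer_pointer from where it was at the start of the episode above 0.005 m).
It also fails if it takes over 35 s, if anything falls off the work surface, if the arm or the gripper's body presses on something with over 40 N, if the wrist force passes 120 N, or if a joint passes its speed limit or range.

## Working session

There is one attempt and no reset: what is moved stays moved. The work goes in short steps, Python scripts to look and compute and a shell command to move; the robot and the scene stay as the last step left them, time stands still between calls to the robot, and variables do not carry over. Pictures are saved under pics/ and viewed, about 8 in all and at most 12, crops included, and the job is handed in when it is done.

```bash
mkdir -p pics; python3 - <<'E'
from workcell import *
import cv2,numpy as np
ims=[]
for c in ("top","scene"):
    im=grab_frame(c); cv2.imwrite(f"pics/{c}0.png",im[:,:,::-1])
    for q in ("thermostat","inner_knob","limit_tab","dimmer_pointer"):
        print(c,q,[(np.round(d["rect"]),round(d["confidence"],2)) for d in spot_in(q,c)],[(np.round(d["location"],1),round(d["confidence"],2)) for d in tip_of(q,c)])
s=state();print(s["time_s"],s["ee_pos"],s["ee_rot"],s["gripper_width"])
E
```

```text
top thermostat [(array([268., 189., 322., 241.]), 0.81), (array([142., 261., 215., 331.]), 0.59), (array([179., 164., 244., 227.]), 0.58)] [(array([292.6, 214.4]), 0.88), (array([209.7, 196.7]), 0.86), (array([178.2, 294.9]), 0.71)]
top inner_knob [(array([166., 288., 186., 308.]), 0.9), (array([280., 203., 300., 220.]), 0.71), (array([200., 182., 222., 202.]), 0.56)] [(array([175.3, 293.1]), 0.68), (array([207.2, 193.8]), 0.63), (array([290.1, 213.9]), 0.57)]
top limit_tab [(array([195., 177., 227., 214.]), 0.96), (array([276., 191., 311., 230.]), 0.84), (array([158., 280., 197., 320.]), 0.82)] [(array([220. , 180.5]), 0.9), (array([188.6, 286. ]), 0.81), (array([294.7, 192. ]), 0.63)]
top dimmer_pointer [(array([354., 167., 378., 186.]), 0.88)] [(array([360.1, 168.4]), 0.83)]
scene thermostat [(array([315., 192., 371., 244.]), 0.97), (array([291., 109., 347., 160.]), 0.7), (array([224., 208., 290., 271.]), 0.56)] [(array([256. , 244.6]), 0.78), (array([343. , 219.3]), 0.67), (array([318.5, 136.6]), 0.57)]
scene inner_knob [(array([247., 216., 264., 244.]), 0.96), (array([333., 195., 355., 222.]), 0.9), (array([309., 106., 328., 136.]), 0.8)] [(array([343.5, 212.1]), 0.9), (array([255.3, 235.9]), 0.82), (array([315.5, 128.8]), 0.6)]
scene limit_tab [(array([325., 196., 364., 229.]), 0.94), (array([298., 114., 332., 142.]), 0.69), (array([234., 216., 278., 256.]), 0.61)] [(array([259.3, 244.5]), 0.83), (array([314.7, 138. ]), 0.73), (array([339.9, 227.5]), 0.56)]
scene dimmer_pointer [(array([183., 295., 201., 315.]), 0.78)] [(array([201.5, 299.6]), 0.6)]
0.9 [ 209.42047672 -535.52091153  235.97792952] [ 1.79994299e+02 -5.03609624e-05  2.13576410e+01] 91.20904574157132
```

View pics/top0.png

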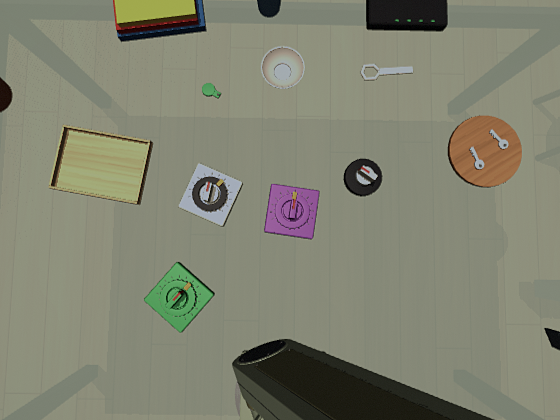

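View pics/scene0.png

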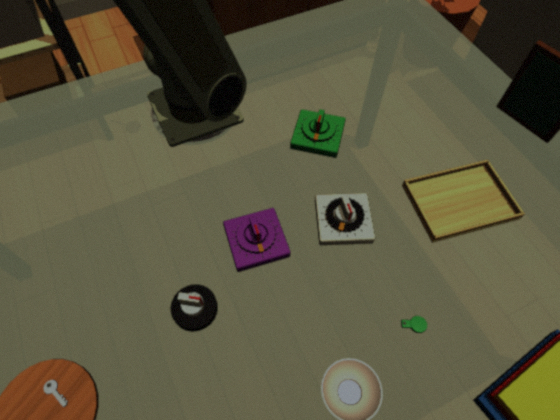

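The candidates in the top view are the white thermostat at (210,195), green look-alike (179,296), purple look-alike (292,211) and dimmer (363,176). I choose the white one with the black ring, which is at (343,215) in the scene view.

```bash
cat > h.py <<'E'
from workcell import *
import cv2,numpy as np
def onplane(uv,z,c):
    K=c["mtx"];R=cv2.Rodrigues(np.array(c["rvec"],float))[0];t=np.array(c["tvec"],float).ravel()
    d=R.T@np.linalg.inv(K)@np.array([uv[0],uv[1],1.]);o=-R.T@t
    return o+d*(z-o[2])/d[2]
def proj(p,c): return cv2.projectPoints(np.array(p,float).reshape(-1,3),np.array(c["rvec"],float),np.array(c["tvec"],float),np.array(c["mtx"],float),None)[0].reshape(-1,2)
E
python3 - <<'E'
from h import *
T=calibration("top");S=calibration("scene")
for n,u,s,z in (("origin",(209.7,196.7),(343,219.3),0),("knobO",(207.2,193.8),(343.5,212.1),26),("tab",(220,180.5),(339.9,227.5),41)):
    print(n,onplane(u,z,T).round(1),onplane(s,z,S).round(1))
a=cv2.imread("pics/top0.png")[155:235,170:250];b=cv2.imread("pics/scene0.png")[180:260,305:385]
cv2.imwrite("pics/crop0.png",np.hstack([cv2.resize(x,(400,400),interpolation=cv2.INTER_CUBIC) for x in (a,b)]))
E
```

```text
origin [471.6 188.3   0. ] [473.5 186.4  -0. ]
knobO [475.3 190.5  26. ] [469.4 185.9  26. ]
tab [505.7 158.5  41. ] [506.3 153.2  41. ]
```

View pics/crop0.png

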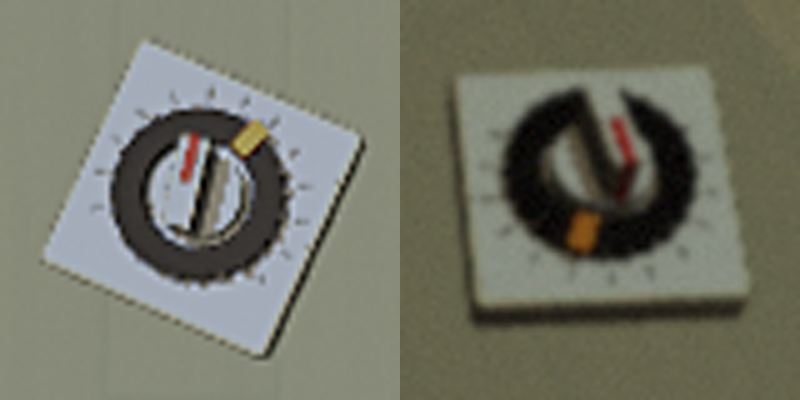

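```bash
python3 -m jog '0.8 -0.92 0 0 0 -1;0.8 -0.92 0 0 0 -1;0.8 -0.92 0 0 0 -1;0.8 -0.92 0 0 0 -1;0.8 -0.92 0 0 0 -1;0.8 -0.92 0 0 0 -1;0.8 -0.92 0 0 0 -1;0.8 -0.92 0 0 0 -1;0.8 -0.92 0 0 0 -1;0.8 -0.92 0 0 0 -1;0.8 -0.92 0 0 0 -1;0.8 -0.92 0 0 0 -1;0.8 -0.92 0 0 0 -1;0.8 -0.92 0 0 0 -1;0.8 -0.92 0 0 0 -1;0.8 -0.92 0 0 0 -1;0.8 -0.92 0 0 0 -1' 1 20
```

```text
time_s: 2.32
ee_pos: [414.5, 39.5, 235.8]
ee_rot: [-180.0, 0.0, 111.6]
force: [0.5, -0.5, -0.4]
gripper_width: 91.4
```

```bash
python3 -m jog '0.233 0.218 0 0 0 -0.64;0.233 0.218 0 0 0 -0.64;0.233 0.218 0 0 0 -0.64;0.233 0.218 0 0 0 -0.64;0.233 0.218 0 0 0 -0.64;0.233 0.218 0 0 0 -0.64;0.233 0.218 0 0 0 -0.64;0.233 0.218 0 0 0 -0.64;0.233 0.218 0 0 0 -0.64;0.233 0.218 0 0 0 -0.64' && python3 - <<'E'
from h import *
s=state();c=calibration("wrist");im=grab_frame("wrist")
print(s["ee_pos"],s["ee_rot"],s["time_s"],s["qpos"])
print(proj([[473,188,26],[473,188,76],[505,155,41]],c))
for q in ("thermostat","inner_knob","limit_tab"): print(q,[(np.round(d["location"],1),round(d["confidence"],2),onplane(d["location"],{"thermostat":0,"inner_knob":26,"limit_tab":41}[q],c).round(1)) for d in tip_of(q,"wrist")])
cv2.imwrite("pics/w1.png",im[:,:,::-1])
E
```

```text
time_s: 3.15
ee_pos: [473.1, 186.6, 235.8]
ee_rot: [-179.9, -0.0, 168.9]
force: [-0.2, 0.1, 0.4]
gripper_width: 91.6
[473.1318875  186.57634091 235.80055411] [-1.79941962e+02 -1.42668760e-02  1.68900226e+02] 3.15 [ 2.02518014e+01  1.23541207e+01  9.80398501e+01 -4.49463649e-02
  6.96484150e+01 -5.86327844e+01]
[[282.49618715 185.28368257]
 [282.61823614 194.5921367 ]
 [261.22589935 217.80388863]]
thermostat [(array([133.3, 185.4]), 0.73, array([439.9,  -9.2,   0. ])), (array([281.9, 182. ]), 0.67, array([473.7, 187.1,   0. ]))]
inner_knob [(array([120.4, 191.3]), 0.7, array([441.4, -13.2,  26. ])), (array([281.2, 188.4]), 0.69, array([476.6, 185.6,  26. ]))]
limit_tab [(array([121.7, 221.2]), 0.9, array([476.1, -15.4,  41. ])), (array([265.3, 217.8]), 0.76, array([506. , 159.9,  41. ]))]
```

View pics/w1.png

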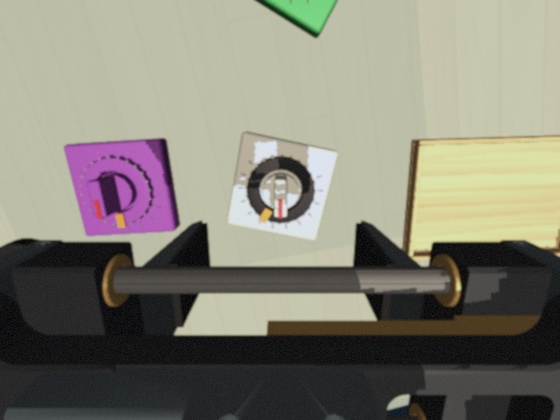

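The wrist view shows the white thermostat centred at (283,187), with its red pointer at (280,208) and orange tab at (266,215). Next I measure these by colour.

```bash
python3 - <<'E'
from h import *
c=calibration("wrist");im=cv2.imread("pics/w1.png")
x0,y0=225,125;cr=im[y0:245,x0:345]
hsv=cv2.cvtColor(cr,cv2.COLOR_BGR2HSV);h,s,v=cv2.split(hsv)
def pts(m,z):
    n,l,st,ce=cv2.connectedComponentsWithStats(m.astype(np.uint8));i=1+np.argmax(st[1:,4])
    yx=np.argwhere(l==i)[:,::-1]+[x0,y0];return np.array([onplane(p,z,c)[:2] for p in yx]),yx
red,rp=pts((s>130)&((h<8)|(h>170))&(v>80),76);tab,tp=pts((s>130)&(h>9)&(h<25)&(v>80),41)
dark,dp=pts((v<70),38)
ce,(w,hh),a=cv2.fitEllipse(cv2.convexHull(dark.astype(np.float32)))if 0 else (cv2.minEnclosingCircle(dark.astype(np.float32))[0],(0,0),0)
print("ring centre",ce,"R",cv2.minEnclosingCircle(dark.astype(np.float32))[1])
for n,p,q in(("red",red,rp),("tab",tab,tp)):
    m=p.mean(0);u=np.linalg.svd(p-m)[2][0];print(n,len(p),q.mean(0),m,"axis",np.degrees(np.arctan2(u[1],u[0])),"from centre",np.degrees(np.arctan2(*(m-ce)[::-1])),np.hypot(*(m-ce)))
cv2.imwrite("pics/w1c.png",cv2.resize(cr,(600,600),interpolation=cv2.INTER_CUBIC))
E
```

```text
ring centre (470.355224609375, 192.001708984375) R 33.78816223144531
red 35 [279.65714286 209.42857143] [488.87062889 182.51265113] axis -9.93619829937811 from centre -27.134926796783077 20.805345823372303
tab 113 [265.79646018 213.49557522] [500.74711285 162.6196241 ] axis -45.35856297985662 from centre -44.032154560010305 42.27261267743509
```

View pics/w1c.png

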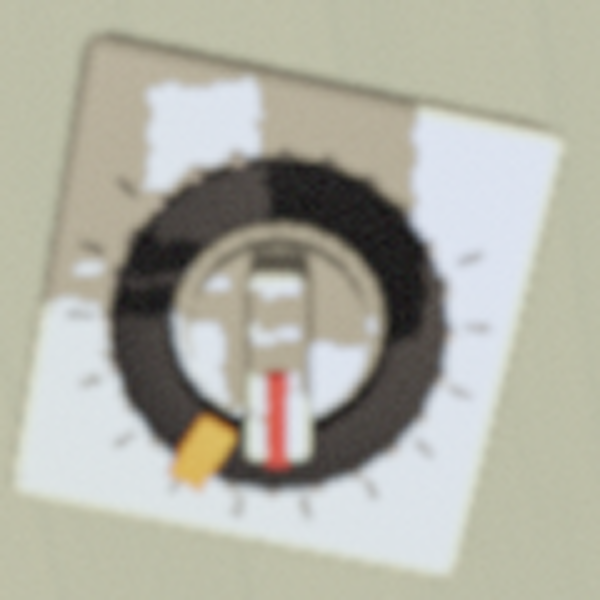

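```bash
python3 - <<'E'
from h import *
c=calibration("wrist")
f=lambda x,y,z:onplane((225+x/5-.4,125+y/5-.4),z,c)[:2].round(1)
print("ring",f(279,324,38),"skirt",f(279,322,42),"bar",f(279,368,76),"tab",f(207,449,41),"red ends",f(276,374,76),f(279,469,76))
q=[f(x,y,26) for x,y in((100,36),(562,138),(450,572),(16,490))];print(q,np.mean(q,0))
for t,n in((41,"tab"),):
  d=f(207,449,t)-f(279,324,38);print(np.degrees(np.arctan2(d[1],d[0])),np.hypot(*d))
E
```

```text
ring [475.1 185.9] skirt [473.8 186.2] bar [476.5 185.8] tab [501.9 162.6] red ends [477.7 184.9] [499.1 181.3]
[array([400.8, 156.9]), array([445.5, 261.4]), array([551.6, 216.7]), array([507.8, 110.2])] [476.425 186.3  ]
-41.0037934999304 35.512392203285856
```

```bash
python3 -m jog '-0.005 0 0.08 0 0 -0.01;-0.005 0 0.16 0 0 -0.01;-0.005 0 0.22 0 0 -0.01;-0.005 0 0.27 0 0 -0.01;-0.005 0 0.31 0 0 -0.01;-0.005 0 0.328 0 0 -0.01;-0.005 0 0.328 0 0 -0.01;-0.005 0 0.328 0 0 -0.01' && python3 -m jog '0 0 0 0 0 0;0 0 0 0 0 0;0 0 0 0 0 0;0 0 0 0 0 0;0 0 0 0 0 0;0 0 0 0 0 0;0 0 0 0 0 0;0 0 0 0 0 0' -0.75 10
```

```text
time_s: 4.02
ee_pos: [476.0, 186.9, 72.2]
ee_rot: [-180.0, 0.0, 169.9]
force: [0.8, 0.2, -0.4]
gripper_width: 91.4
time_s: 4.68
ee_pos: [476.0, 186.9, 72.3]
ee_rot: [-180.0, 0.0, 169.9]
force: [0.3, 0.6, 0.2]
gripper_width: 40.6
```

```bash
python3 -m jog '0 0 0 0 0 0;0 0 0 0 0 0;0 0 0 0 0 0;0 0 0 0 0 0;0 0 0 0 0 0;0 0 0 0 0 0;0 0 0 0 0 0;0 0 0 0 0 0' -1 15
```

```text
time_s: 5.35
ee_pos: [475.7, 184.9, 72.2]
ee_rot: [-179.8, 0.0, 170.0]
force: [0.2, -7.1, 1.7]
gripper_width: 13.9
```

```bash
python3 -m jog '0 -0.002 0 0 0 0.05;0 -0.002 0 0 0 0.1;0 -0.002 0 0 0 0.15;0 -0.002 0 0 0 0.2;0 -0.002 0 0 0 0.25;0 -0.002 0 0 0 0.3;0 -0.002 0 0 0 0.355;0 -0.002 0 0 0 0.355;0 -0.002 0 0 0 0.355'
```

```text
time_s: 6.1
ee_pos: [475.9, 184.9, 72.3]
ee_rot: [-179.9, 0.1, 138.1]
force: [0.2, 6.1, -1.3]
gripper_width: 13.7
```

```bash
python3 -m jog '0 0 0 0 0 0;0 0 0 0 0 0;0 0 0 0 0 0;0 0 0 0 0 0;0 0 0 0 0 0;0 0 0 0 0 0;0 0 0 0 0 0;0 0 0 0 0 0' 0.2 && python3 -m jog '0 0 -0.06 0 0 0;0 0 -0.13 0 0 0;0 0 -0.2 0 0 0;0 0 -0.27 0 0 0;0 0 -0.3 0 0 0;0 0 -0.3 0 0 0;0 0 -0.3 0 0 0' 1 && python3 - <<'E'
from h import *
s=state();c=calibration("wrist");im=cv2.cvtColor(grab_frame("wrist"),cv2.COLOR_RGB2BGR)
p=proj([[475.5,185.5,38]],c)[0];x0,y0=(p-60).astype(int)
print(x0,y0,s["ee_pos"],s["time_s"]);np.save("off.npy",[x0,y0])
cr=im[y0:y0+120,x0:x0+120];cv2.imwrite("pics/w2c.png",cv2.resize(cr,(600,600),interpolation=cv2.INTER_CUBIC))
h,S,v=cv2.split(cv2.cvtColor(cr,cv2.COLOR_BGR2HSV))
for n,m,z in(("red",(S>130)&((h<8)|(h>170))&(v>80),76),("tab",(S>130)&(h>9)&(h<25)&(v>80),41)):
    _,l,st,_=cv2.connectedComponentsWithStats(m.astype(np.uint8));i=1+np.argmax(st[1:,4])
    P=np.array([onplane(q,z,c)[:2] for q in np.argwhere(l==i)[:,::-1]+[x0,y0]]);m=P.mean(0);u=np.linalg.svd(P-m)[2][0]
    d=m-[475.5,185.5];print(n,len(P),m,"axis",np.degrees(np.arctan2(u[1],u[0])),"from c",np.degrees(np.arctan2(d[1],d[0])),np.hypot(*d))
E
```

```text
time_s: 6.77
ee_pos: [475.9, 184.9, 72.3]
ee_rot: [-179.9, 0.1, 138.1]
force: [-0.5, -0.1, -0.3]
gripper_width: 54.9
time_s: 7.35
ee_pos: [475.9, 185.2, 222.8]
ee_rot: [-180.0, 0.1, 138.1]
force: [-0.3, 0.7, 0.1]
gripper_width: 91.0
220 129 [475.92597462 185.2498118  222.75220447] 7.35
red 56 [485.32400369 177.05236698] axis -42.53794268299139 from c -40.69214419169042 12.956602650341342
tab 62 [503.75959073 159.14376075] axis 22.68025915760463 from c -43.004060548896696 38.64266832441428
```

View pics/w2c.png

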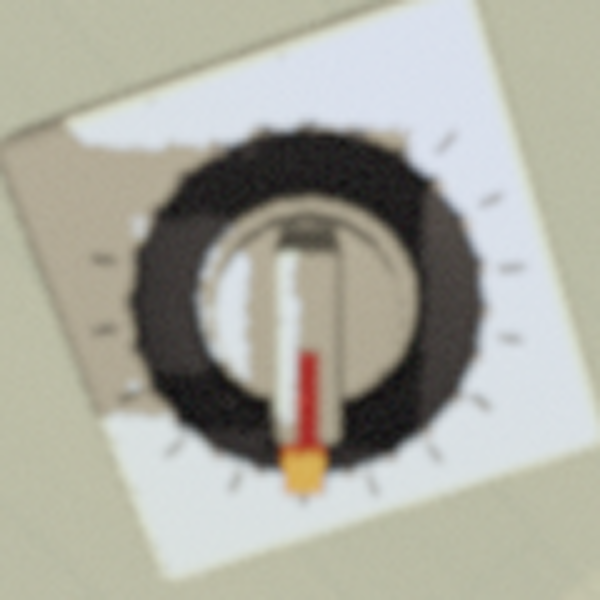

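The pointer, at crop (308,400), is in line with the tab at (303,470). They agree to about 2° and the gripper is clear, so I'm handing in.

```bash
python3 -c "
from workcell import *
job_done()"
```

```text
the job is handed in; nothing more can be done
```

I turned the white thermostat's inner knob about 32° clockwise until its red pointer lined up with the orange tab. I then let go, raised the gripper 150 mm clear and handed the job in after about 7.4 s.

- **Alignment:** in the last wrist picture the pointer's direction is about −41° to −42.5° and the tab's about −43°, so they agree to about 2° (11° is allowed).
- **Limit ring:** the tab's direction was measured at −41° to −45° before and −43° after. The tab position read about 4 mm different between the two pictures, but part of the tab was hidden in the second. That is close to the 5 mm limit, so this check only suggests the ring stayed put. The fingertips stayed about 9 mm above the tab throughout.
- **Dimmer and look-alikes:** I did not go near the dimmer or the green and purple look-alikes, and I did not picture them again afterwards.
- **Forces:** closing the grip pushed sideways with about 7 N because the grasp was about 2 mm off centre. After release the force read near zero.

The hand-in gave no verdict.

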